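Take the lift-off lid off the soap chest and stand it in the drying rack

TASK

The blue lid of the white soap chest is to be washed and dried. Lift the red carton off the lid and set it gently down upright on the bare worktop; then swing the lid up about its hinge until it is vertical, lift it straight up off the two hinge pins while it is upright, and stand it in the wire drying rack, hinge edge down on the rack's base and handle at the top. Do not drop the carton or the lid, and leave the two bottles and the spray can standing where they are.

Things in the scene. Friction and masses are not known exactly. Their poses are not given: they have to be found in the camera images.
- chest: White open chest, 120 (x) x 200 (y) x 80 mm high, walls 6 mm, floor 16 mm thick, fixed to the worktop. Origin: centre of its underside. Its front looks along its own -x; the hinge is at its back (+x). Behind it stands fixed white shelving, its front at world x = 0.70 m: a lower shelf whose front board spans heights 0.245 to 0.304 m, and an upright at y = -0.265 m; keep wrist and gripper clear.
- chest_pins (a point): Midpoint of the hinge axis at the chest's back: chest frame (80, 0, 84) mm. Two 8 mm pins lie along the chest's y, centred 55 mm either side of this point, each between two steel cheeks 26 mm apart that reach 4 mm higher than the axis.
- lid: Blue lid, loose, about 0.3 kg, closed on the chest, same axes. Panel 126 (x) x 206 (y) x 8 mm; origin: centre of its underside, z out of its top. Loop handle on its front edge (-x). Two hooks, 20 mm wide and 20 mm over all in z, on its back edge at y = +-55 mm; their 11.6 mm slots open towards lid +x and take the pins. A lip under the front stops it sliding forward when closed.
- lid_bar (a point): Middle of the lid's handle bar: a round steel bar of 12 mm diameter along the lid's y, straight for 80 mm, 42 mm in front of the panel's edge, at lid frame (-105, 0, 4) mm; joined to the panel by two stems at y = +-48 mm. Open space below and between bar and panel. The bar can turn between gripper fingers.
- lid_hinge (a point): Point of the lid on the hinge axis, lid frame (80, 0, 4) mm, 185 mm from lid_bar; within 3 mm of chest_pins while hooked on. The lid swings freely about the pins, handle end up and over to the back; no spring, no stay: let go, it falls shut or open. Hooks hold it unless it is upright; vertical, handle up, the slots open downwards and 20 mm of lift frees it.
- lid_foot (a point): Middle of the lid's hinge edge at the tips of the hooks, lid frame (92, 0, 4) mm: the lid's lowest point when it stands handle up, 197 mm below lid_bar.
- rack: Drying rack, fixed: grey base plate 100 (x) x 210 (y) x 10 mm with two steel wire frames 170 mm long in y, leaving a slot along the rack's y. Slot 20 mm wide up to 62 mm above the worktop, flaring to 45 mm at the top rails, which reach 84 mm. Origin: centre of its underside. Takes the lid's 8 mm panel either way round; the hooks stand on the base between the frames' uprights at y = +-85 mm.
- rack_slot (a point): Middle of the slot on top of the rack's base, 10 mm above the rack's origin.
- carton: Red soap carton, 47 (x) x 64 (y) x 44 mm high, 0.11 kg, standing on the lid at the start. Origin: centre of its underside.
- bottle_blue: Bystander: blue bottle with red cap, 47 x 56 x 180 mm high. Origin: centre of its underside.
- spray_can: Bystander: red spray can, 59 mm diameter, 198 mm high. Origin: centre of its underside.
- bottle_white: Bystander: white bottle with red cap, 43 x 50 x 164 mm high. Origin: centre of its underside.
Mind the look-alikes: they are no part of the job. What is shaped like the carton but turquoise is not meant.

How it is judged:
On the way, in this order (a step that is already met when the one before it is completed fails the run):
1. the carton stands upright on the worktop, let go, with the lid still closed (height (world z) of carton below 0.006 m and angle between carton's own z axis and vertical below 0.12 rad and contact force between the fingers and carton below 0.1 N and angle between lid's own z axis and vertical below 0.15 rad), for 0.2 s.
2. the lid stands vertical (within about 10 degrees) with its hooks still on the pins (angle between lid's own z axis and vertical between 1.3908 and 1.7508 rad and distance between lid_hinge and chest_pins below 0.012 m and height (world z) of lid_bar above 0.24 m), for 0.1 s.
3. the lid is lifted off: its hinge edge is at least 30 mm above the pins, still above them (within 50 mm) and upright (within 20 degrees) (angle between lid's own z axis and vertical between 1.2208 and 1.9208 rad and z of lid_hinge in the frame of chest above 0.114 m and x of lid_hinge in the frame of chest between 0.03 and 0.13 m and y of lid_hinge in the frame of chest between -0.05 and 0.05 m), for 0.1 s.
At the end, for the whole second after the job is handed in: Lid in the rack slot, hinge edge down (foot within 20 mm of the centre line, 40 mm lengthwise, under 10 mm above the base), handle up, leaning under 0.4 rad; carton upright on the bare worktop; bystanders standing; all at rest, released (x of lid_foot in the frame of rack between -0.02 and 0.02 m and y of lid_foot in the frame of rack between -0.04 and 0.04 m and z of lid_foot in the frame of rack below 0.02 m and height (world z) of lid_bar above 0.18 m and angle between lid's own z axis and vertical between 1.1708 and 1.9708 rad and height (world z) of carton below 0.006 m and angle between carton's own z axis and vertical below 0.12 rad and linear speed of each of lid, carton below 0.02 m/s and contact force between the fingers and lid below 0.1 N and angle between each of bottle_blue, spray_can, bottle_white's own z axis and vertical below 0.2 rad); the robot touches nothing.
It fails at once if a bystander (bottle_blue, spray_can, bottle_white) is moved more than 30 mm or tipped (distance of any of bottle_blue, spray_can, bottle_white from where it was at the start of the episode above 0.03 m or angle between any of bottle_blue, spray_can, bottle_white's own z axis and vertical above 0.35 rad).
It fails at once if the carton is dropped or knocked off (faster than 0.6 m/s while not held) (linear speed of carton above 0.6 m/s and contact force between the fingers and carton below 0.1 N).
It fails at once if the lid is dropped (faster than 0.7 m/s while not held) (linear speed of lid above 0.7 m/s and contact force between the fingers and lid below 0.1 N).
It also fails if it takes over 72 s, if anything falls off the work surface, if the arm or the gripper's body presses on something with over 40 N, if the wrist force passes 120 N, or if a joint passes its speed limit or range.

ROBOT

A 7-joint arm with a two-finger parallel gripper is mounted at the origin on a cart in front of the work surface, level with it; the furniture and walls round the work are solid. World frame = base frame: x ahead of the robot, y to its left, z up, the work surface at z = 0. Lengths are in m, angles in rad, forces in N, time in s.
With the tool pointing down it reaches from about 0.4 to 0.85 m from the base axis. Payload 4.4 kg.
Tool frame: the origin (TCP) lies midway between the tips of the shut fingers; the grasp point (between the pads) lies arm.hold_point_z behind it (arm.hold_point_z is the distance from the TCP to the grasp point, in m); z points along the fingers, y is the line along which they close (so a half turn about z gives the same grasp; the last joint's range is limited). The gripper opens to 94 mm and grips with 3 to 60 N. Pads are 16 mm wide; open, the fingers measure 119 mm over their backs; the gripper's body (75 mm by 177 mm) begins 78 mm behind the grasp point.
Start: joints at [-1.359, 0.628, 0.038, 1.517, -0.027, 0.996, -0.02], TCP at [0.178, 0.625, 0.205] pointing down, gripper open.
Joint ranges: [-3.06, 3.06], [-0.37, 2.12], [-1.25, 1.32], [0.18, 2.47], [-1.1, 4.24], [0.23, 1.98], [-2.94, 2.94]. Speed limits (rad/s): [2.57, 2.57, 3.14, 3.14, 3.14, 3.14, 3.14].

INTERFACE

Orientations are given as a unit quaternion [w, x, y, z].
In Python, from station import arm gives the robot as it stands.
- The arm moves only by the tool servo_tool, never from a script. Its argument "steps" is a list of rows, each a list of 2 entries, a list of its own where there are three numbers: the shift along the tool's x, y, z in cm, then the turn about the tool's z in degrees. In form: [[[x, y, z], twist], ...]. A call has 1 to 5 rows; each row shifts and turns the commanded pose from where the row before left it, along the tool's axes as they then stand; what a row does not reach is not made up. A row lasts 1/10 s, in which the tool goes at most 50 mm and 8.59 degrees, less where a joint would pass 70% of its speed; a pose out of reach is approached as far as the arm can. A call with a gripper value outside its range is refused whole. "grip" is the opening, from -1 (shut) to 1 (fully open), set as the call begins (left out, the last holds). The fingers move at their own pace and stop on an object; "squeeze" is the grip in N (left out, the last holds). Time passes only in rows, so rows that do not move let the fingers close. It gives the time, the measured TCP pose, the force, the opening and the grip force at its end, in the units of the state.
- arm.read_state(): the state, without advancing time (a new reading comes with each control period).
- arm.capture(name): name is "scene" or "top" or "wrist"; returns a dict with "pixels" (384x512x3 uint8, red, green, blue), "camera_matrix" (3x3 intrinsics, pixels), "origin" and "attitude" of the camera in the world. Camera axes: x right, y down, z forward; pixel columns grow to the right and rows downward; lengths in m; the calibration is good to about 2 mm. The wrist camera is an equidistant fisheye: a pixel r from the principal point sees the ray r / f radians off the axis. A picture is of the moment at which its call begins. There is no depth.
- arm.hand_in(): hands the job in; it is judged then, once.
The state is a dict: "clock": time; "joint_positions": joint angles; "qd": joint speeds; "effort": joint torques, N m; "tcp_pos": TCP position; "eef_rot": TCP orientation; "ft_force": force on the tool from outside, world axes, zero at the start; "ft_torque": the same for the moment, N m; "opening": finger opening in m; "gripper_force": force on a finger pad.
Only numpy, scipy, OpenCV 4.12 (cv2) and the standard library are available. Lean on these libraries where they do the work, as an engineer would, in place of code of your own. Each camera call takes 0.05 s, during which the arm holds its last target. There are 200 camera calls.

## Working session

There is one attempt and no reset: what is moved stays moved. The work goes in short steps, Python scripts to look and compute and a tool call to move; the robot and the scene stay as the last step left them, time stands still between calls to the robot, and variables do not carry over. Pictures are saved under pics/ and viewed, at most 10 in all, crops included, and the job is handed in when it is done.

Besides the shell and the picture viewer there is one more tool, called after "Emit:" as a command line: name --argument value ..., lists and objects as JSON in quotes. servo_tool: Moves the arm, as the interface text tells. Its arguments: {"type":"object","properties":{"steps":{"type":"array","items":{"type":"array"}},"grip":{"type":"number"},"squeeze":{"type":"number"}},"required":["steps"]}

```bash
ls; mkdir -p pics
python3 - <<'E'
from station import arm
import cv2,numpy as np
print(arm.hold_point_z); s=arm.read_state(); print(s)
a=arm.capture("scene");b=arm.capture("top")
for n,c in(("scene",a),("top",b)):
    print(n,c["camera_matrix"],c["origin"],c["attitude"]); np.savez("pics/"+n+"0.npz",**c)
    cv2.imwrite(f"pics/{n}0.png",cv2.resize(c["pixels"][:,:,::-1],(768,576)))
E
```

```text
pics
0.0188
{'clock': 0.0, 'joint_positions': array([-1.35884208,  0.62933019,  0.03845276,  1.51834781, -0.02700562,
        0.99631768, -0.02003386]), 'qd': array([-0.00101786, -0.00025117,  0.00013156, -0.00106165,  0.00075448,
       -0.00097619,  0.00235665]), 'effort': array([-8.69259566e-04, -5.49713087e+01,  1.14305489e+00, -1.86640531e+01,
       -5.23103331e-02,  2.33790209e-02,  1.55578314e-04]), 'tcp_pos': array([0.17802157, 0.62445228, 0.20457113]), 'eef_rot': array([-1.17841058e-04,  1.38453458e-01,  9.90368493e-01, -9.34977954e-04]), 'ft_force': array([ 0.33965012, -0.37893348, -0.5729269 ]), 'ft_torque': array([-0.03026555,  0.02746872, -0.03755315]), 'gripper_force': 0.0, 'opening': 0.093867821065884}
scene [[426.3600547    0.         253.83037412]
 [  0.         426.3600547  188.91506837]
 [  0.           0.           1.        ]] [-0.3853069  -0.74504544  1.2625276 ] [-0.34538532  0.83800252 -0.38980368  0.16283074]
top [[494.69230686   0.         253.68777476]
 [  0.         494.69230686 199.31280357]
 [  0.           0.           1.        ]] [-0.2882409  -0.11832805  1.48119514] [-0.19729188  0.72692802 -0.63546828  0.16979878]
```

View pics/scene0.png

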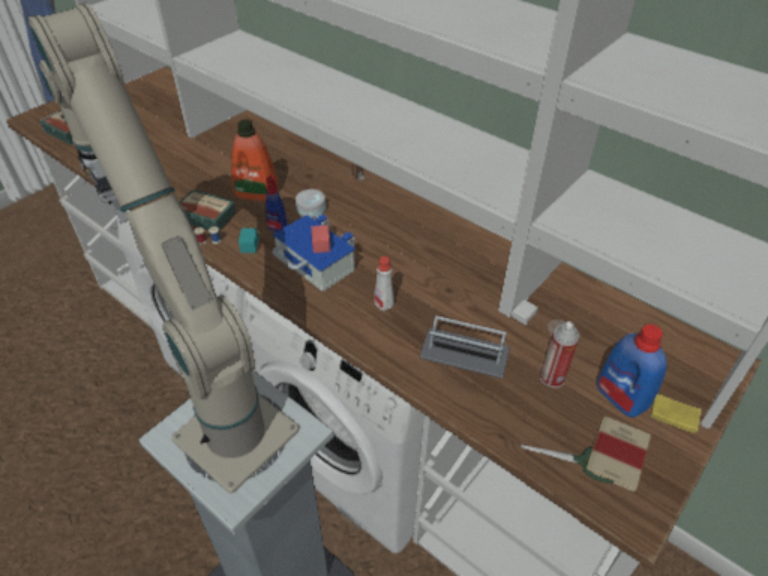

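View pics/top0.png

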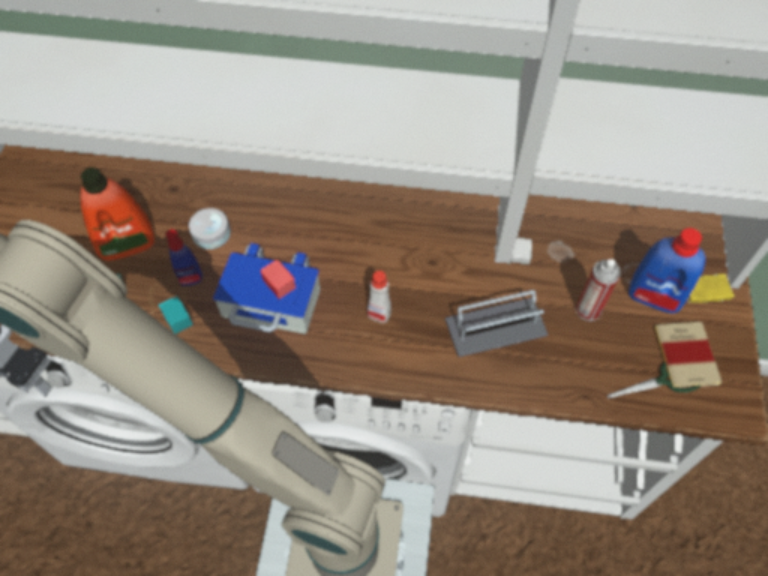

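The scene image shows the red carton on the blue lid at about (320,238), the white bottle at (384,285), the rack at (465,345), the spray can at (560,355) and the turquoise decoy at (248,240). The top view (same 1.5x scale) has the carton at (278,279), the lid handle at (258,322), the hooks at (253,251) and (299,260), and the rack at (497,320).

```bash
cat > h.py <<'E'
import numpy as np,cv2
from scipy.spatial.transform import Rotation as R
def Rm(q): return R.from_quat(np.array(q)[[1,2,3,0]]).as_matrix()
def ray(c,uv,fish=False):
    uv=np.atleast_2d(np.asarray(uv,float)); K=c["camera_matrix"]
    p=np.c_[(uv[:,0]-K[0,2])/K[0,0],(uv[:,1]-K[1,2])/K[1,1]]
    if fish:
        r=np.hypot(*p.T)+1e-12; d=np.c_[p*(np.sin(r)/r)[:,None],np.cos(r)]
    else: d=np.c_[p,np.ones(len(p))]; d/=np.linalg.norm(d,axis=1)[:,None]
    return np.array(c["origin"]),d@Rm(c["attitude"]).T
def plane(c,uv,z,fish=False):
    o,d=ray(c,uv,fish); return o+d*((z-o[2])/d[:,2])[:,None]
def tri(rays):
    A=np.zeros((3,3));b=np.zeros(3)
    for o,d in rays:
        d=d.reshape(3);P=np.eye(3)-np.outer(d,d);A+=P;b+=P@o
    x=np.linalg.solve(A,b)
    return x,[float(np.linalg.norm(np.cross(x-o,d.reshape(3)))) for o,d in rays]
def mask(c,lo,hi,box=None):
    h=cv2.cvtColor(np.ascontiguousarray(c["pixels"]),cv2.COLOR_RGB2HSV)
    m=cv2.inRange(h,np.array(lo),np.array(hi))
    if box is not None:
        k=np.zeros_like(m);x0,y0,x1,y1=box;k[y0:y1,x0:x1]=1;m=m*k
    return m
def blobs(m,amin=30):
    n,l,s,ce=cv2.connectedComponentsWithStats(m)
    return [(int(s[i,4]),ce[i].round(1),s[i,:4]) for i in range(1,n) if s[i,4]>=amin],l
E
python3 - <<'E'
from h import *
S=dict(np.load("pics/scene0.npz"));T=dict(np.load("pics/top0.npz"))
cs=[]
for n,c,bx in(("S",S,(180,140,240,195)),("T",T,(140,160,215,220))):
    for nm,lo,hi in(("red",(0,120,120),(8,255,255)),("blue",(110,120,60),(125,255,255))):
        B,l=blobs(mask(c,lo,hi,bx)); print(n,nm,B)
f=lambda s,t:tri([ray(S,np.array(s)/1.5),ray(T,np.array(t)/1.5)])
print("carton",f((320,238),(278,279)))
print("cap white",f((385,260),(379,272)),"capblue?",f((273,185),(173,234)))
print("rack rails ends", [f(a,b) for a,b in(((436,318),(457,310)),((505,330),(536,293)),((427,333),(460,327)),((500,347),(541,307)))])
print("spray top",f((567,325),(608,262)))
print("rackbase", plane(T,np.array([(448,325),(462,353),(547,334)])/1.5,.01),plane(S,np.array([(421,357),(503,374)])/1.5,.01))
print("lid corners", plane(T,np.array([(233,253),(319,269),(217,292),(306,316)])/1.5,.088))
print("hooks", plane(T,np.array([(253,251),(299,260)])/1.5,.088))
E
```

```text
S red [(101, array([213.7, 158.7]), array([209, 151,  10,  17], dtype=int32))]
S blue [(808, array([207.9, 160.6]), array([180, 140,  56,  40], dtype=int32))]
T red [(245, array([185.2, 184.7]), array([176, 173,  19,  23], dtype=int32))]
T blue [(1701, array([176. , 189.2]), array([143, 163,  69,  48], dtype=int32)), (77, array([170.4, 210.1]), array([158, 207,  24,   7], dtype=int32))]
carton (array([0.51337413, 0.21867478, 0.12316798]), [9.766859545905229e-05, 9.76685954590557e-05])
cap white (array([0.53227171, 0.00295237, 0.16132754]), [0.003336164781706585, 0.003336164781706739]) capblue? (array([0.57860045, 0.46482943, 0.14776385]), [0.003258415180311417, 0.003258415180311507])
rack rails ends [(array([ 0.51603905, -0.17152958,  0.07705684]), [0.001362985551560446, 0.001362985551560554]), (array([ 0.56282508, -0.33542506,  0.11105592]), [0.003215227420455643, 0.0032152274204555755]), (array([ 0.47446115, -0.18024239,  0.06859802]), [0.003551716781345424, 0.0035517167813453737]), (array([ 0.5352328 , -0.34804242,  0.08987787]), [0.0030023800977958415, 0.0030023800977956932])]
spray top (array([ 0.59746089, -0.46400087,  0.19839519]), [0.0015619083587673135, 0.0015619083587672482])
rackbase [[ 0.51163933 -0.15680574  0.01      ]
 [ 0.4461279  -0.19355304  0.01      ]
 [ 0.51822792 -0.3775711   0.01      ]] [[ 0.4403577  -0.18805356  0.01      ]
 [ 0.52722452 -0.37178923  0.01      ]]
lid corners [[0.58844688 0.34206174 0.088     ]
 [0.57198942 0.14223006 0.088     ]
 [0.48380685 0.35284002 0.088     ]
 [0.45067161 0.1488569  0.088     ]]
hooks [[0.59971981 0.29851401 0.088     ]
 [0.58960466 0.19088757 0.088     ]]
```

```bash
cat >> h.py <<'E'
def yawy(s):
    y=Rm(s["eef_rot"])[:,1]; return np.degrees(np.arctan2(y[1],y[0]))
def plan(p,yaw,n,s=None,start=None):
    """rows from the present pose (or start=(pos,yaw)) to TCP p, tool-y heading yaw (deg); tool down"""
    p0,w0=start if start else (s["tcp_pos"],yawy(s))
    p0=np.array(p0);d=(np.array(p)-p0)/n; tw=((w0-yaw+180)%360-180)/n; rows=[]
    for i in range(n):
        w=np.radians(w0-i*tw); y=np.array([np.cos(w),np.sin(w),0]);z=np.array([0,0,-1.]);x=np.cross(y,z)
        rows.append([[round(float(100*d@a),1) for a in(x,y,z)],round(float(tw),1)])
    for i in range(0,n,5): print(str(rows[i:i+5]).replace(" ",""))
E
python3 - <<'E'
from h import *; from station import arm
s=arm.read_state(); w=arm.capture("wrist"); M=Rm(s["eef_rot"])
print(M, w["camera_matrix"], M.T@(w["origin"]-s["tcp_pos"]), M.T@Rm(w["attitude"]))
plan((.25,.55,.40),yawy(s),5,s); 
plan((.44,.245,.40),-6,10,start=((.25,.55,.40),yawy(s)))
E
```

```text
[[-9.61652959e-01  2.74268841e-01 -4.34618627e-04]
 [ 2.74269184e-01  9.61651556e-01 -1.64299072e-03]
 [-3.26694831e-05 -1.69918939e-03 -9.99998556e-01]] [[297.31863964   0.         253.4046743 ]
 [  0.         297.31863964 192.01356513]
 [  0.           0.           1.        ]] [ 0.06985193 -0.00110803 -0.17899942] [[ 4.34911260e-04 -9.71228079e-01 -2.38150853e-01]
 [ 9.99999899e-01  3.96379373e-04  2.09684064e-04]
 [-1.09252965e-04 -2.38150920e-01  9.71228154e-01]]
[[[-1.8,-1.0,-3.9],0.0],[[-1.8,-1.0,-3.9],0.0],[[-1.8,-1.0,-3.9],0.0],[[-1.8,-1.0,-3.9],0.0],[[-1.8,-1.0,-3.9],0.0]]
[[[-2.7,-2.4,0.0],8.0],[[-3.0,-2.0,0.0],8.0],[[-3.2,-1.6,0.0],8.0],[[-3.4,-1.1,0.0],8.0],[[-3.5,-0.6,0.0],8.0]]
[[[-3.6,-0.1,0.0],8.0],[[-3.6,0.4,0.0],8.0],[[-3.5,0.9,0.0],8.0],[[-3.3,1.3,0.0],8.0],[[-3.1,1.8,0.0],8.0]]
```

Emit:
servo_tool --steps '[[[-1.8,-1.0,-3.9],0],[[-1.8,-1.0,-3.9],0],[[-1.8,-1.0,-3.9],0],[[-1.8,-1.0,-3.9],0],[[-1.8,-1.0,-3.9],0]]'

```text
clock: 0.65
tcp_pos: [0.2515, 0.5513, 0.4019]
eef_rot: [-0.0, 0.138, 0.99, -0.0]
ft_force: [1.3, 0.9, 1.4]
opening: 0.0935
gripper_force: 0.0
```

Emit:
servo_tool --steps '[[[-2.7,-2.4,0],8],[[-3.0,-2.0,0],8],[[-3.2,-1.6,0],8],[[-3.4,-1.1,0],8],[[-3.5,-0.6,0],8]]'

```text
clock: 1.15
tcp_pos: [0.3469, 0.3991, 0.4003]
eef_rot: [-0.0, 0.471, 0.882, -0.0]
ft_force: [1.2, -1.1, 0.5]
opening: 0.0943
gripper_force: 0.0
```

Emit:
servo_tool --steps '[[[-3.6,-0.1,0],8],[[-3.6,0.4,0],8],[[-3.5,0.9,0],8],[[-3.3,1.3,0],8],[[-3.1,1.8,0],8]]'

```text
clock: 1.65
tcp_pos: [0.4427, 0.2473, 0.4004]
eef_rot: [-0.0, 0.745, 0.668, -0.0]
ft_force: [-0.1, 0.5, 0.2]
opening: 0.0938
gripper_force: 0.0
```

Run:
```python
from h import *; from station import arm
s=arm.read_state(); w=arm.capture("wrist"); print(s["tcp_pos"],yawy(s),s["joint_positions"].round(2))
np.savez("pics/w1.npz",**w); cv2.imwrite("pics/w1.png",cv2.resize(w["pixels"][:,:,::-1],(800,600),interpolation=cv2.INTER_CUBIC))
```

```text
[0.44270222 0.24730962 0.40037784] -6.239970547326778 [-0.91  0.27  0.47  1.6  -0.12  1.3  -0.53]
```

View pics/w1.png

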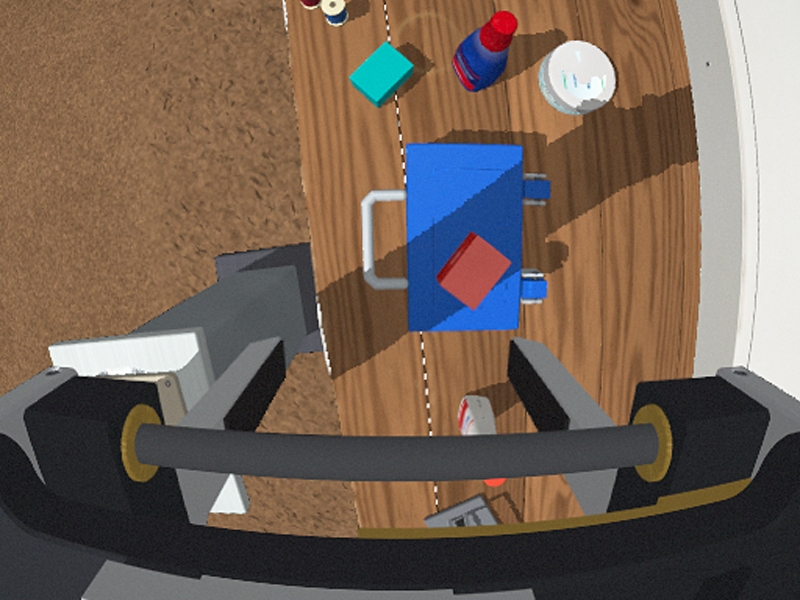

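The wrist view shows the carton at about (474,271), turned about 40°. The lid corners are at (406,144), (522,145), (409,330) and (519,330), the bar at (368,197)–(372,285), and the hooks at (537,190) and (534,288). I'll take a second view for the heights.

Emit:
servo_tool --steps '[[[0,4,0],0],[[0,4,0],0],[[0,0,0],0],[[0,0,0],0]]'

```text
clock: 2.1
tcp_pos: [0.5218, 0.2401, 0.3996]
eef_rot: [-0.0, 0.743, 0.669, -0.001]
ft_force: [-0.3, 0.6, 0.3]
opening: 0.094
gripper_force: 0.0
```

```bash
cat > m.py <<'E'
from h import *
def lidm(w,name=None,ymax=225):
    px=np.ascontiguousarray(w["pixels"]); out={}
    H=cv2.cvtColor(px,cv2.COLOR_RGB2HSV)
    red=mask(w,(0,100,60),(10,255,255),(0,0,512,ymax))|mask(w,(172,100,60),(180,255,255),(0,0,512,ymax))
    blue=mask(w,(105,140,40),(122,255,255),(0,0,512,ymax))
    B,l=blobs(blue,300); k=max(range(len(B)),key=lambda i:B[i][0]); print([ (b[0],b[1]) for b in B])
    return red,blue,l
E
python3 - <<'E'
from m import *; from station import arm
s=arm.read_state(); w=arm.capture("wrist"); print(s["tcp_pos"],yawy(s)); np.savez("pics/w2.npz",**w)
for n in("w1","w2"):
    c=dict(np.load(f"pics/{n}.npz"))
    r,b,l=lidm(c)
    v=cv2.cvtColor(np.ascontiguousarray(c["pixels"]),cv2.COLOR_RGB2HSV)
    Br,lr=blobs(r,200); print(n,"red",Br)
    for B in Br:
        x,y,ww,h=B[2]; sub=v[y:y+h,x:x+ww]; m=r[y:y+h,x:x+ww]>0
        print(np.percentile(sub[m],[5,25,50,75,95],axis=0).astype(int).tolist())
    x0,y0,x1,y1=(215,70,375,220) if n=="w1" else (150,70,330,220)
    cv2.imwrite(f"pics/{n}c.png",cv2.resize(c["pixels"][y0:y1,x0:x1,::-1],None,fx=4,fy=4,interpolation=cv2.INTER_CUBIC))
E
```

```text
[0.52179871 0.24012703 0.39955268] -5.963770959916817
[(519, array([307.8,  40.5])), (7753, array([297.9, 147. ]))]
w1 red [(468, array([318.8,  19.5]), array([307,   7,  25,  26], dtype=int32)), (1266, array([302.3, 172.9]), array([280, 149,  47,  49], dtype=int32))]
[[8, 190, 103], [176, 232, 143], [177, 246, 163], [177, 255, 204], [178, 255, 209]]
[[1, 140, 129], [1, 144, 174], [2, 147, 177], [2, 150, 179], [4, 216, 182]]
[(518, array([264.8,  41.5])), (8020, array([252.8, 147.3]))]
w2 red [(471, array([265.8,  17.4]), array([255,   4,  22,  27], dtype=int32)), (1246, array([253.2, 173.6]), array([231, 149,  46,  50], dtype=int32))]
[[5, 172, 95], [176, 233, 126], [177, 248, 156], [177, 255, 202], [179, 255, 207]]
[[1, 141, 144], [1, 144, 170], [2, 147, 173], [2, 149, 175], [3, 160, 179]]
```

View pics/w1c.png

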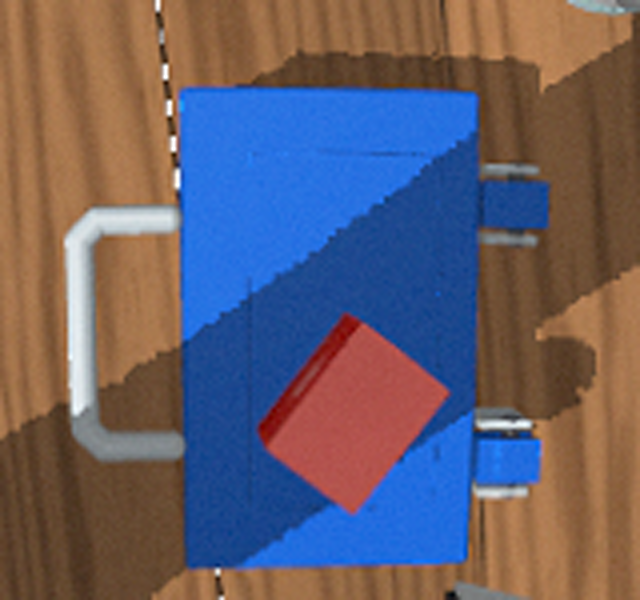

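View pics/w2c.png

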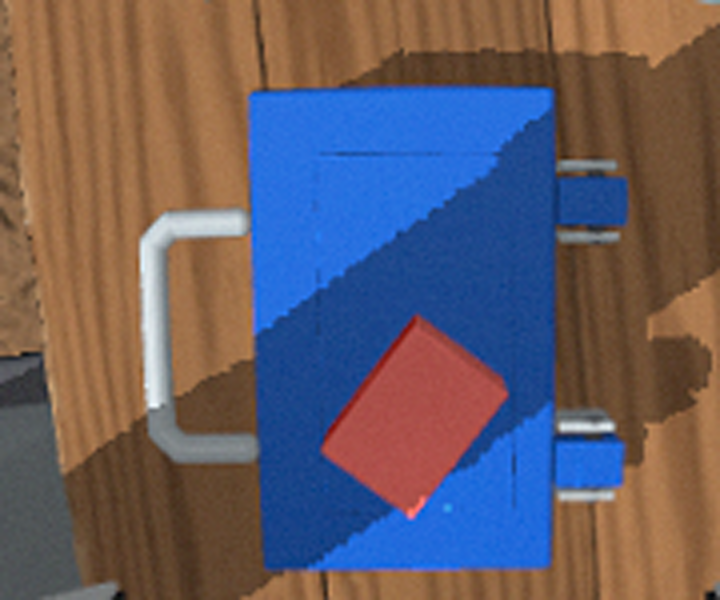

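The crops (4x, offsets (215,70) and (150,70)) show these corner positions:
- **Carton top:** near (357,319), (449,392), (354,514) and (267,439) in view 1.
- **Lid:** (181,88), (477,94), (187,569) and (467,564).
- **Bar middle:** (82,333).
- **Hook tips:** (549,205) and (540,461).

View 2 shows the same points shifted, so I can triangulate them.

Run:
```python
from h import *
c1=dict(np.load("pics/w1.npz"));c2=dict(np.load("pics/w2.npz"))
u=lambda p,o:(np.array(p)+.5)/4-.5+o
def f(n,a,b):
    x,e=tri([ray(c1,u(a,(215,70)),True),ray(c2,u(b,(150,70)),True)]); print(n,x.round(4),round(e[0]*1e3,1)); return x
K=[f("carton",a,b) for a,b in(((357,319),(416,324)),((449,392),(506,397)),((354,514),(411,518)),((267,439),(322,449)))]
K=np.array(K); print("ctr",K.mean(0),[np.linalg.norm(K[i]-K[(i+1)%4]).round(4) for i in range(4)],[np.degrees(np.arctan2(*(K[(i+1)%4]-K[i])[[1,0]])).round(1) for i in range(4)])
L=np.array([f("lid",a,b) for a,b in(((181,88),(249,92)),((477,94),(553,88)),((467,564),(551,568)),((187,569),(265,570)))])
print("ctr",L.mean(0),[np.linalg.norm(L[i]-L[(i+1)%4]).round(4) for i in range(4)],[np.degrees(np.arctan2(*(L[(i+1)%4]-L[i])[[1,0]])).round(1) for i in range(4)])
f("bar",(82,333),(156,336)); f("bar+",(80,260),(152,255));f("bar-",(86,400),(160,405))
f("hook+",(549,205),(627,203));f("hook-",(540,461),(622,462))
```

```text
carton [0.5225 0.2615 0.1177] 0.7
carton [0.5537 0.2321 0.1347] 0.6
carton [0.513  0.1882 0.1346] 0.1
carton [0.4817 0.2194 0.131 ] 1.4
ctr [0.5177504  0.22531049 0.12950603] [np.float64(0.0462), np.float64(0.06), np.float64(0.0444), np.float64(0.0601)] [np.float64(-43.3), np.float64(-132.8), np.float64(135.0), np.float64(45.9)]
lid [0.4642 0.3613 0.0884] 0.0
lid [0.5882 0.3499 0.0852] 0.2
lid [0.5697 0.1459 0.0861] 0.2
lid [0.4454 0.1579 0.0862] 0.1
ctr [0.51689099 0.25375157 0.08646056] [np.float64(0.1246), np.float64(0.2048), np.float64(0.1248), np.float64(0.2043)] [np.float64(-5.3), np.float64(-95.2), np.float64(174.5), np.float64(84.7)]
bar [0.4125 0.2648 0.0862] 0.1
bar+ [0.4157 0.2972 0.089 ] 2.0
bar- [0.411  0.2365 0.0901] 0.5
hook+ [0.6129 0.3004 0.0945] 0.5
hook- [0.6024 0.1919 0.0951] 0.4
```

Run:
```python
from h import *; from station import arm
s=arm.read_state()
plan((.517,.2255,.22),-44,5,s); print(); plan((.517,.2255,.097),-44,5,start=((.517,.2255,.22),-44))
```

```text
[[[-0.3,-0.1,3.6],7.6],[[-0.3,-0.0,3.6],7.6],[[-0.3,0.0,3.6],7.6],[[-0.3,0.1,3.6],7.6],[[-0.3,0.1,3.6],7.6]]

[[[0.0,0.0,2.5],0.0],[[0.0,0.0,2.5],0.0],[[0.0,0.0,2.5],0.0],[[0.0,0.0,2.5],0.0],[[0.0,0.0,2.5],0.0]]
```

Emit:
servo_tool --steps '[[[-0.3,-0.1,3.6],7.6],[[-0.3,0,3.6],7.6],[[-0.3,0,3.6],7.6],[[-0.3,0.1,3.6],7.6],[[-0.3,0.1,3.6],7.6]]'

```text
clock: 2.65
tcp_pos: [0.5157, 0.2268, 0.2199]
eef_rot: [-0.001, 0.921, 0.39, 0.0]
ft_force: [0.4, 0.4, -1.5]
opening: 0.0938
gripper_force: 0.0
```

Emit:
servo_tool --steps '[[[0,0,3],0],[[0,0,3],0],[[0,0,2],0],[[0,0,0],0],[[0,0,0],0]]'

```text
clock: 3.15
tcp_pos: [0.5168, 0.2265, 0.1413]
eef_rot: [-0.0, 0.92, 0.392, 0.0]
ft_force: [0.6, -0.6, 0.4]
opening: 0.0939
gripper_force: 0.0
```

Run:
```python
from h import *; from station import arm
s=arm.read_state(); print(s["tcp_pos"],yawy(s),s["joint_positions"].round(2),s["ft_force"])
plan((.517,.2255,.097),-44,2,s)
w=arm.capture("wrist");cv2.imwrite("pics/w3.png",cv2.resize(w["pixels"][:,:,::-1],(800,600)))
```

```text
[0.51681333 0.22650486 0.14129189] -43.84822152170391 [-0.79  0.64  0.52  1.84 -0.44  0.78 -0.81] [ 0.58809663 -0.58955257  0.3842277 ]
[[[-0.0,0.0,2.2],0.1],[[-0.0,0.0,2.2],0.1]]
```

View pics/w3.png

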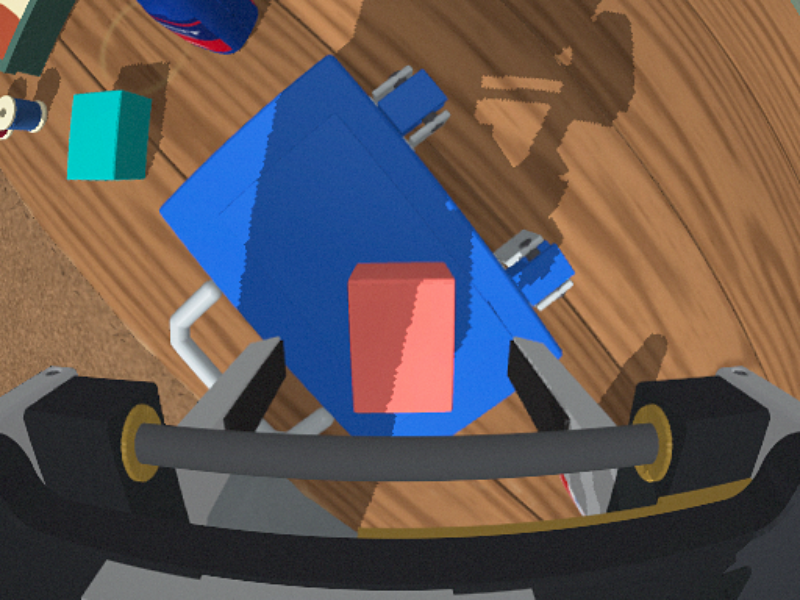

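The carton (350–455, 265–412) is square between the finger tips, so I'll go down and grip it.

Emit:
servo_tool --steps '[[[0,0,1.5],0],[[0,0,1.5],0],[[0,0,1.3],0],[[0,0,0],0],[[0,0,0],0]]'

```text
clock: 3.7
tcp_pos: [0.5177, 0.2259, 0.0981]
eef_rot: [-0.0, 0.92, 0.391, 0.0]
ft_force: [-0.4, -0.2, -0.1]
opening: 0.0944
gripper_force: 0.0
```

Emit:
servo_tool --steps '[[[0,0,0],0],[[0,0,0],0],[[0,0,0],0],[[0,0,0],0],[[0,0,0],0]]' --grip -1 --squeeze 15

```text
clock: 4.2
tcp_pos: [0.5174, 0.2258, 0.0976]
eef_rot: [-0.0, 0.92, 0.391, 0.0]
ft_force: [0.8, 0.6, -0.2]
opening: 0.0577
gripper_force: 0.0
```

Emit:
servo_tool --steps '[[[0,0,0],0],[[0,0,0],0],[[0,0,0],0],[[0,0,0],0],[[0,0,0],0]]'

```text
clock: 4.7
tcp_pos: [0.5174, 0.2256, 0.0975]
eef_rot: [0.0, 0.92, 0.391, 0.0]
ft_force: [0.3, -1.1, 0.2]
opening: 0.0475
gripper_force: 15.0
```

Run:
```python
from h import *; from station import arm
s=arm.read_state(); p=s["tcp_pos"]; 
plan((.42,-.10,.25),-44,10,start=((p[0],p[1],.25),yawy(s)))
```

```text
[[[-3.0,1.6,0.0],0.0],[[-3.0,1.6,0.0],0.0],[[-3.0,1.6,0.0],0.0],[[-3.0,1.6,0.0],0.0],[[-3.0,1.6,0.0],0.0]]
[[[-3.0,1.6,0.0],0.0],[[-3.0,1.6,0.0],0.0],[[-3.0,1.6,0.0],0.0],[[-3.0,1.6,0.0],0.0],[[-3.0,1.6,0.0],0.0]]
```

Emit:
servo_tool --steps '[[[0,0,-1.5],0],[[0,0,-3.5],0],[[0,0,-3.5],0],[[0,0,-3.5],0],[[0,0,-3.3],0]]'

```text
clock: 5.2
tcp_pos: [0.517, 0.2257, 0.2518]
eef_rot: [-0.0, 0.92, 0.391, -0.0]
ft_force: [0.6, 1.3, -1.7]
opening: 0.0472
gripper_force: 15.0
```

Emit:
servo_tool --steps '[[[-3.0,1.6,0],0],[[-3.0,1.6,0],0],[[-3.0,1.6,0],0],[[-3.0,1.6,0],0],[[-3.0,1.6,0],0]]'

```text
clock: 5.7
tcp_pos: [0.4701, 0.0611, 0.2504]
eef_rot: [-0.0, 0.92, 0.392, -0.0]
ft_force: [0.7, -0.1, -0.1]
opening: 0.0474
gripper_force: 15.0
```

Emit:
servo_tool --steps '[[[-3.0,1.6,0],0],[[-3.0,1.6,0],0],[[-3.0,1.6,0],0],[[-3.0,1.6,0],0],[[-3.0,1.6,0],0]]'

```text
clock: 6.2
tcp_pos: [0.4237, -0.1024, 0.2505]
eef_rot: [-0.0, 0.92, 0.391, 0.0]
ft_force: [-0.7, -1.0, -0.6]
opening: 0.0473
gripper_force: 15.0
```

Emit:
servo_tool --steps '[[[0,0,3.5],0],[[0,0,4.5],0],[[0,0,4.5],0],[[0,0,4.5],0],[[0,0,3.5],0]]'

```text
clock: 6.7
tcp_pos: [0.4236, -0.1011, 0.0433]
eef_rot: [-0.0, 0.92, 0.391, -0.001]
ft_force: [1.5, 0.5, -0.7]
opening: 0.047
gripper_force: 15.0
```

Emit:
servo_tool --steps '[[[0,0,1.5],0],[[0,0,1.0],0],[[0,0,0.5],0],[[0,0,0.2],0],[[0,0,0.1],0]]'

```text
clock: 7.2
tcp_pos: [0.4251, -0.1014, 0.013]
eef_rot: [0.0, 0.92, 0.391, 0.001]
ft_force: [-0.5, -0.2, -1.2]
opening: 0.0473
gripper_force: 15.0
```

Emit:
servo_tool --steps '[[[0,0,0.1],0],[[0,0,0],0]]'

```text
clock: 7.4
tcp_pos: [0.4249, -0.1013, 0.0119]
eef_rot: [0.0, 0.92, 0.392, 0.0]
ft_force: [0.0, -1.0, -1.1]
opening: 0.0474
gripper_force: 15.0
```

Emit:
servo_tool --steps '[[[0,0,0.1],0],[[0,0,0.1],0],[[0,0,0.1],0],[[0,0,0],0]]'

```text
clock: 7.8
tcp_pos: [0.4247, -0.1013, 0.0093]
eef_rot: [0.0, 0.92, 0.392, 0.001]
ft_force: [-0.7, -0.2, 11.9]
opening: 0.0474
gripper_force: 15.0
```

Contact shows at 11.9 N, so I'll release and rise.

Emit:
servo_tool --steps '[[[0,0,0],0],[[0,0,0],0],[[0,0,0],0],[[0,0,0],0],[[0,0,0],0]]' --grip 0.6

```text
clock: 8.3
tcp_pos: [0.4244, -0.1014, 0.0083]
eef_rot: [-0.0, 0.92, 0.391, -0.0]
ft_force: [-0.4, -0.5, -0.3]
opening: 0.0754
gripper_force: 0.0
```

Emit:
servo_tool --steps '[[[0,0,-1.5],0],[[0,0,-4],0],[[0,0,-5],0],[[0,0,-5],0],[[0,0,-5],0]]'

```text
clock: 8.8
tcp_pos: [0.4237, -0.1013, 0.2152]
eef_rot: [-0.0, 0.92, 0.391, -0.001]
ft_force: [1.5, 1.7, -0.7]
opening: 0.0751
gripper_force: 0.0
```

Run:
```python
from h import *; from station import arm
s=arm.read_state(); p=s["tcp_pos"]; print(p,yawy(s),s["opening"])
w=arm.capture("wrist"); np.savez("pics/w4.npz",**w)
cv2.imwrite("pics/w4.png",cv2.resize(w["pixels"][:,:,::-1],(800,600)))
plan((.4125,.264,.21),-5.3,10,s)
```

```text
[ 0.42365065 -0.10133508  0.21519113] -43.947926916157925 0.075052813114342
[[[2.6,-2.6,0.1],-3.9],[[2.7,-2.4,0.1],-3.9],[[2.9,-2.2,0.1],-3.9],[[3.0,-2.0,0.1],-3.9],[[3.2,-1.8,0.1],-3.9]]
[[[3.3,-1.6,0.1],-3.9],[[3.4,-1.4,0.1],-3.9],[[3.5,-1.2,0.1],-3.9],[[3.5,-0.9,0.1],-3.9],[[3.6,-0.7,0.1],-3.9]]
```

View pics/w4.png

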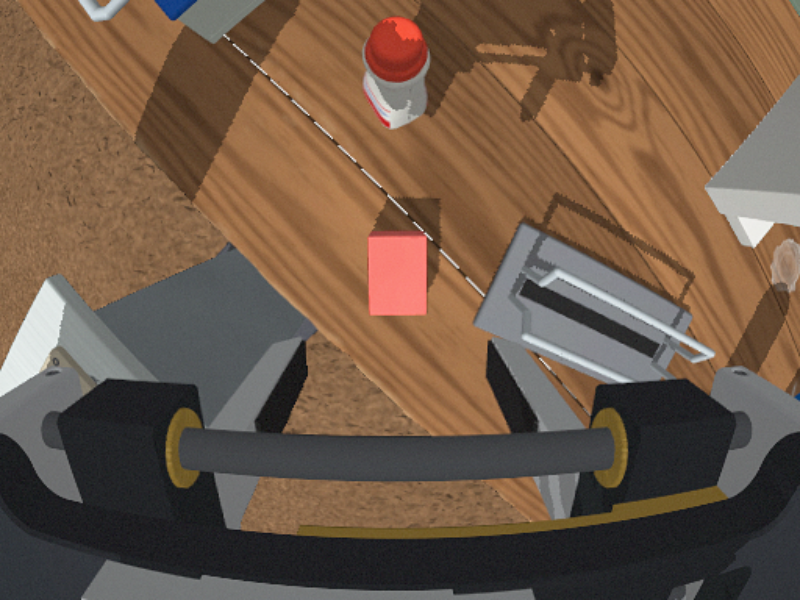

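The carton stands at (398,272) on the worktop. The rack is at about (590,300), with its dark slot running from (520,283) to (660,352). I'll measure the rack from two closer views first.

Run:
```python
from h import *; from station import arm
s=arm.read_state()
plan((.42,-.33,.35),-44,6,s)
```

```text
[[[-2.8,2.5,-2.1],-0.0],[[-2.8,2.5,-2.1],-0.0],[[-2.8,2.5,-2.1],-0.0],[[-2.8,2.5,-2.1],-0.0],[[-2.8,2.5,-2.1],-0.0]]
[[[-2.8,2.5,-2.1],-0.0]]
```

Emit:
servo_tool --steps '[[[-2.8,2.5,-2.5],0],[[-2.8,2.5,-2.5],0],[[-2.8,2.5,-2.5],0],[[-2.8,2.5,-2.5],0],[[-2.8,2.5,-2.5],0]]'

```text
clock: 9.35
tcp_pos: [0.417, -0.2899, 0.3394]
eef_rot: [-0.0, 0.92, 0.392, 0.0]
ft_force: [1.2, -0.4, -0.2]
opening: 0.0754
gripper_force: 0.0
```

Emit:
servo_tool --steps '[[[-2.5,2,-1],0],[[0,0,0],0],[[0,0,0],0]]'

```text
clock: 9.65
tcp_pos: [0.414, -0.3208, 0.348]
eef_rot: [-0.001, 0.921, 0.391, -0.0]
ft_force: [0.5, -0.1, -0.2]
opening: 0.0756
gripper_force: 0.0
```

Run:
```python
from h import *; from station import arm
s=arm.read_state(); print(s["tcp_pos"],yawy(s),s["joint_positions"].round(2))
w=arm.capture("wrist"); np.savez("pics/r1.npz",**w)
```

```text
[ 0.41395128 -0.32081423  0.34795778] -44.01397456139709 [ 0.04  0.4   0.84  1.67 -0.31  1.22  0.18]
```

Emit:
servo_tool --steps '[[[0,4,0],0],[[0,4,0],0],[[0,0,0],0],[[0,0,0],0]]'

```text
clock: 10.1
tcp_pos: [0.4722, -0.3747, 0.3469]
eef_rot: [-0.001, 0.92, 0.392, -0.001]
ft_force: [-0.5, -0.3, -0.3]
opening: 0.0754
gripper_force: 0.0
```

Run:
```python
from h import *; from station import arm
s=arm.read_state(); print(s["tcp_pos"],yawy(s))
w=arm.capture("wrist"); np.savez("pics/r2.npz",**w)
a=dict(np.load("pics/r1.npz"))["pixels"]; 
i=np.vstack([a[40:240,100:400],w["pixels"][40:240,100:400]])[:,:,::-1]
i=np.hstack([a[20:230,120:390],w["pixels"][20:230,120:390]])[:,:,::-1]
i=cv2.resize(i,None,fx=800/540,fy=800/540,interpolation=cv2.INTER_CUBIC); cv2.imwrite("pics/r12.png",i)
```

```text
[ 0.47218778 -0.37473439  0.34693205] -43.8337605640294
```

View pics/r12.png

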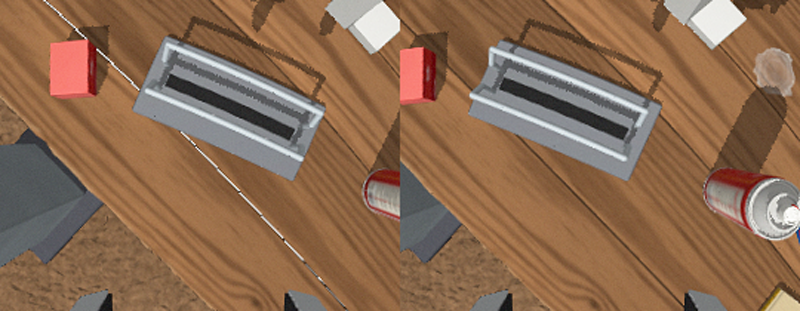

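Run:
```python
from h import *
c1=dict(np.load("pics/r1.npz"));c2=dict(np.load("pics/r2.npz"))
k=800/540; res=[]
for c,bx in((c1,(200,55,345,125)),(c2,(150,55,300,125))):
    m=mask(c,(0,0,0),(180,255,48),bx); B,l=blobs(m,100); print(B)
    n=max(range(len(B)),key=lambda i:B[i][0]); lab=l[int(B[n][2][1]):,:]
    i=[j for j in range(1,l.max()+1) if (l==j).sum()==B[n][0]][0]
    pts=np.argwhere(l==i)[:,::-1].astype(float)
    P=plane(c,pts,.01,True)[:,:2]
    r=cv2.minAreaRect(P.astype(np.float32)*1000); bxp=cv2.boxPoints(r); print("strip mm",np.round(r[0],1),np.round(r[1],1),r[2])
    res.append(pts.mean(0))
print("strip tri",tri([ray(c1,res[0],True),ray(c2,res[1],True)]))
u=lambda p,x0:((np.array(p,float)-[x0,0])/k+[120,20]-.16)
f=lambda n,a,b:print(n,*tri([ray(c1,u(a,0),True),ray(c2,u(b,400),True)]))
f("near rail L",(145,92),(477,96));f("near rail R",(300,158),(632,158))
f("far rail L",(166,42),(493,49));f("far rail R",(318,123),(650,122))
for nm,c,x0,p in(("v1",c1,0,[(133,109),(296,180),(325,106)]),("v2",c2,400,[(470,114),(629,180),(662,102)])):
    print(nm,plane(c,[u(q,x0) for q in p],.01,True).round(4).tolist())
```

```text
[(693, array([274.8,  91.5]), array([232,  70,  86,  44], dtype=int32))]
strip mm [ 522.4 -261.2] [ 14.6 157.5] 22.395559310913086
[(695, array([230. ,  92.6]), array([187,  73,  87,  41], dtype=int32))]
strip mm [ 522.2 -261. ] [ 14.5 157.6] 22.527027130126953
strip tri (array([ 0.52260205, -0.26076582,  0.00073866]), [0.00034205208152277683, 0.0003420520815227528])
near rail L [ 0.46317198 -0.18393685  0.03224088] [1.6388402411006962e-05, 1.6388402411086776e-05]
near rail R [ 0.53835567 -0.35880399  0.02820051] [0.00010337847188869392, 0.00010337847188865331]
far rail L [ 0.51533722 -0.16688301  0.06333214] [0.0014837439695974273, 0.0014837439695972478]
far rail R [ 0.58070064 -0.34271585  0.03357939] [0.00018238679635332607, 0.00018238679635314113]
v1 [[0.4393, -0.1845, 0.01], [0.5198, -0.378, 0.01], [0.6074, -0.3367, 0.01]]
v2 [[0.4395, -0.1868, 0.01], [0.5187, -0.3765, 0.01], [0.6103, -0.3359, 0.01]]
```

Run:
```python
from h import *; from station import arm
s=arm.read_state()
plan((.4125,.264,.30),-5.3,15,s)
```

```text
[[[2.8,-3.2,0.3],-2.6],[[2.9,-3.1,0.3],-2.6],[[3.1,-3.0,0.3],-2.6],[[3.2,-2.8,0.3],-2.6],[[3.3,-2.7,0.3],-2.6]]
[[[3.4,-2.5,0.3],-2.6],[[3.6,-2.4,0.3],-2.6],[[3.7,-2.2,0.3],-2.6],[[3.8,-2.0,0.3],-2.6],[[3.8,-1.9,0.3],-2.6]]
[[[3.9,-1.7,0.3],-2.6],[[4.0,-1.5,0.3],-2.6],[[4.1,-1.3,0.3],-2.6],[[4.1,-1.2,0.3],-2.6],[[4.2,-1.0,0.3],-2.6]]
```

Emit:
servo_tool --steps '[[[2.8,-3.2,0.3],-2.6],[[2.9,-3.1,0.3],-2.6],[[3.1,-3.0,0.3],-2.6],[[3.2,-2.8,0.3],-2.6],[[3.3,-2.7,0.3],-2.6]]' --grip -0.2

```text
clock: 10.65
tcp_pos: [0.4506, -0.1609, 0.3334]
eef_rot: [-0.001, 0.869, 0.494, 0.001]
ft_force: [0.9, 0.1, 0.4]
opening: 0.0392
gripper_force: 0.0
```

Emit:
servo_tool --steps '[[[3.4,-2.5,0.3],-2.6],[[3.6,-2.4,0.3],-2.6],[[3.7,-2.2,0.3],-2.6],[[3.8,-2.0,0.3],-2.6],[[3.8,-1.9,0.3],-2.6]]'

```text
clock: 11.15
tcp_pos: [0.4304, 0.0514, 0.3187]
eef_rot: [-0.001, 0.808, 0.59, 0.001]
ft_force: [0.7, 0.5, -0.0]
opening: 0.0373
gripper_force: 0.0
```

Emit:
servo_tool --steps '[[[3.9,-1.7,0.3],-2.6],[[4.0,-1.5,0.3],-2.6],[[4.1,-1.3,0.3],-2.6],[[4.1,-1.2,0.3],-2.6],[[4.2,-1.0,0.3],-2.6]]'

```text
clock: 11.65
tcp_pos: [0.4095, 0.2637, 0.3038]
eef_rot: [-0.001, 0.736, 0.677, 0.0]
ft_force: [0.8, -1.0, 0.1]
opening: 0.0376
gripper_force: 0.0
```

Run:
```python
from h import *; from station import arm
s=arm.read_state(); print(s["tcp_pos"],yawy(s),s["joint_positions"].round(2))
plan((.4125,.264,.12),-5.3,5,s)
```

```text
[0.40949555 0.2636862  0.30383187] -4.7336075141437455 [-1.02  0.31  0.53  1.83 -0.18  1.05 -0.51]
[[[0.0,0.1,3.7],0.1],[[0.0,0.1,3.7],0.1],[[0.0,0.1,3.7],0.1],[[0.0,0.1,3.7],0.1],[[0.0,0.1,3.7],0.1]]
```

Emit:
servo_tool --steps '[[[0,0.3,3.7],0.6],[[0,0,3.7],0],[[0,0,3.7],0],[[0,0,3.7],0],[[0,0,3.5],0]]'

```text
clock: 12.15
tcp_pos: [0.4129, 0.262, 0.1198]
eef_rot: [-0.0, 0.74, 0.673, 0.0]
ft_force: [0.1, 1.2, 0.1]
opening: 0.0373
gripper_force: 0.0
```

Emit:
servo_tool --steps '[[[0,0,0],0],[[0,0,0],0]]'

```text
clock: 12.35
tcp_pos: [0.4139, 0.2619, 0.1213]
eef_rot: [-0.0, 0.74, 0.672, -0.0]
ft_force: [-0.8, -0.4, 0.9]
opening: 0.0375
gripper_force: 0.0
```

Run:
```python
from h import *; from station import arm
s=arm.read_state(); print(s["tcp_pos"],yawy(s))
plan((.4125,.264,.065),-5.3,2,s)
w=arm.capture("wrist");cv2.imwrite("pics/w5.png",cv2.resize(w["pixels"][:,:,::-1],(800,600)))
```

```text
[0.41394545 0.2618761  0.12132573] -5.489516306253514
[[[0.1,-0.1,2.8],-0.1],[[0.1,-0.1,2.8],-0.1]]
```

View pics/w5.png

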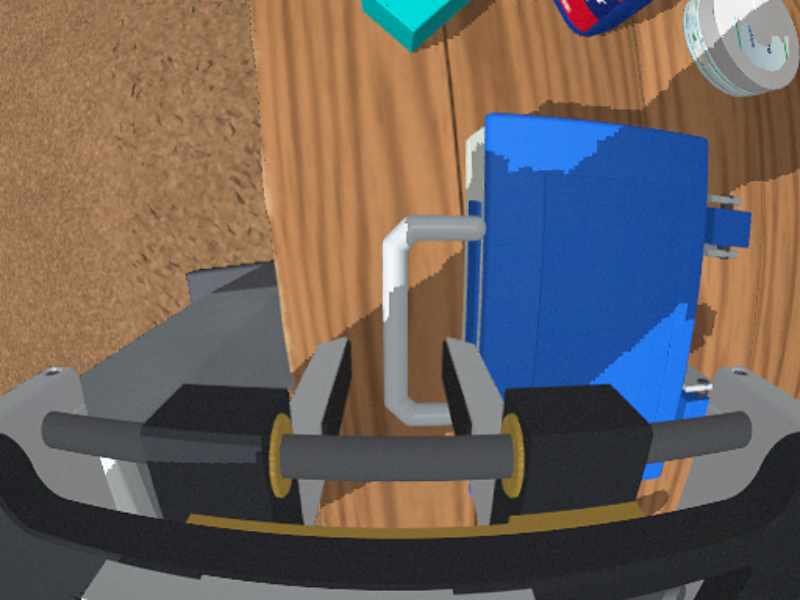

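The bar (395, 230–410) is centred between the fingers (348 and 447), so I'll go down and grip it.

Emit:
servo_tool --steps '[[[0.2,0,2],0],[[0,-0.1,2],0],[[0,0,1.6],0],[[0,0,0],0],[[0,0,0],0]]'

```text
clock: 12.9
tcp_pos: [0.4149, 0.2647, 0.0661]
eef_rot: [0.0, 0.74, 0.672, 0.001]
ft_force: [-0.3, -0.9, -0.8]
opening: 0.0377
gripper_force: 0.0
```

Emit:
servo_tool --steps '[[[0,0,0],0],[[0,0,0],0],[[0,0,0],0],[[0,0,0],0],[[0,0,0],0]]' --grip -1 --squeeze 20

```text
clock: 13.4
tcp_pos: [0.414, 0.2643, 0.0648]
eef_rot: [-0.0, 0.74, 0.672, 0.0]
ft_force: [-1.2, 1.1, 4.6]
opening: 0.0111
gripper_force: 20.0
```

Run:
```python
from h import *; from station import arm
s=arm.read_state(); print(s["tcp_pos"],yawy(s),s["joint_positions"].round(2),s["opening"],s["ft_force"])
```

```text
[0.41397342 0.26427597 0.06480643] -5.510938082743093 [-0.84  0.66  0.32  2.08 -0.44  0.46 -0.28] 0.011066553955294213 [-1.21485295  1.10514181  4.56757219]
```

Run:
```python
import numpy as np
t=np.radians(np.arange(0,91,5));y=18.4*(1-np.cos(t));z=18.4*np.sin(t)
r=[[[0,round(float(a),1),round(float(-b),1)],0] for a,b in zip(np.diff(np.round(y,1)),np.diff(np.round(z,1)))]
for i in range(0,18,5):print(str(r[i:i+5]).replace(" ",""), y[min(i+5,18)],z[min(i+5,18)])
```

```text
[[[0,0.1,-1.6],0],[[0,0.2,-1.6],0],[[0,0.3,-1.6],0],[[0,0.5,-1.5],0],[[0,0.6,-1.5],0]] 1.7239367185256411 7.776176016028869
[[[0,0.8,-1.4],0],[[0,0.8,-1.4],0],[[0,1.0,-1.2],0],[[0,1.1,-1.2],0],[[0,1.2,-1.1],0]] 6.5727079817676755 14.095217753389194
[[[0,1.2,-1.0],0],[[0,1.4,-0.8],0],[[0,1.4,-0.8],0],[[0,1.5,-0.6],0],[[0,1.5,-0.5],0]] 13.637729570113617 17.773035203718855
[[[0,1.6,-0.3],0],[[0,1.6,-0.2],0],[[0,1.6,-0.1],0]] 18.399999999999995 18.4
```

Emit:
servo_tool --steps '[[[0,0.1,-1.6],0],[[0,0.2,-1.6],0],[[0,0.3,-1.6],0],[[0,0.5,-1.5],0],[[0,0.6,-1.5],0]]'

```text
clock: 13.9
tcp_pos: [0.4301, 0.2621, 0.1426]
eef_rot: [-0.0, 0.74, 0.672, -0.001]
ft_force: [0.1, 0.5, -3.0]
opening: 0.011
gripper_force: 20.0
```

Run:
```python
from h import *; from station import arm
s=arm.read_state(); h=np.array([.5968,.246]); p=s["tcp_pos"]
print(p,s["ft_force"].round(1),s["opening"],s["gripper_force"],"radius",np.hypot(np.linalg.norm(p[:2]-h),p[2]+.0188-.084))
w=arm.capture("wrist");cv2.imwrite("pics/w6.png",cv2.resize(w["pixels"][:,:,::-1],(800,600)))
```

```text
[0.43010204 0.26211194 0.14257616] [ 0.1  0.5 -3. ] 0.010969519593990085 19.99658614397049 radius 0.18448543172737517
```

Emit:
servo_tool --steps '[[[0,0.8,-1.4],0],[[0,0.8,-1.4],0],[[0,1.0,-1.2],0],[[0,1.1,-1.2],0],[[0,1.2,-1.1],0]]'

```text
clock: 14.45
tcp_pos: [0.475, 0.2578, 0.2048]
eef_rot: [-0.003, 0.74, 0.673, -0.004]
ft_force: [-8.5, 0.2, 5.1]
opening: 0.0114
gripper_force: 20.0
```

Emit:
servo_tool --steps '[[[0,1.2,-1.0],0],[[0,1.4,-0.8],0],[[0,1.4,-0.8],0],[[0,1.5,-0.6],0],[[0,1.5,-0.5],0]]'

```text
clock: 14.95
tcp_pos: [0.5482, 0.2513, 0.2438]
eef_rot: [-0.001, 0.74, 0.672, -0.001]
ft_force: [-3.0, -0.4, 5.3]
opening: 0.0114
gripper_force: 20.0
```

Run:
```python
from h import *; from station import arm
s=arm.read_state(); h=np.array([.5968,.246]); p=s["tcp_pos"]
print(p,s["ft_force"].round(1),s["opening"],s["gripper_force"],"radius",np.hypot(np.linalg.norm(p[:2]-h),p[2]+.0188-.084))
w=arm.capture("wrist");cv2.imwrite("pics/w6.png",cv2.resize(w["pixels"][:,:,::-1],(800,600)))
plan((.5968,.246,p[2]),yawy(s),3,s)
```

```text
[0.54821074 0.2512668  0.24380129] [-3.  -0.4  5.3] 0.01139638623922637 20.003260374069214 radius 0.18516769761779625
[[[-0.0,1.6,0.0],0.0],[[-0.0,1.6,0.0],0.0],[[-0.0,1.6,0.0],0.0]]
```

View pics/w6.png

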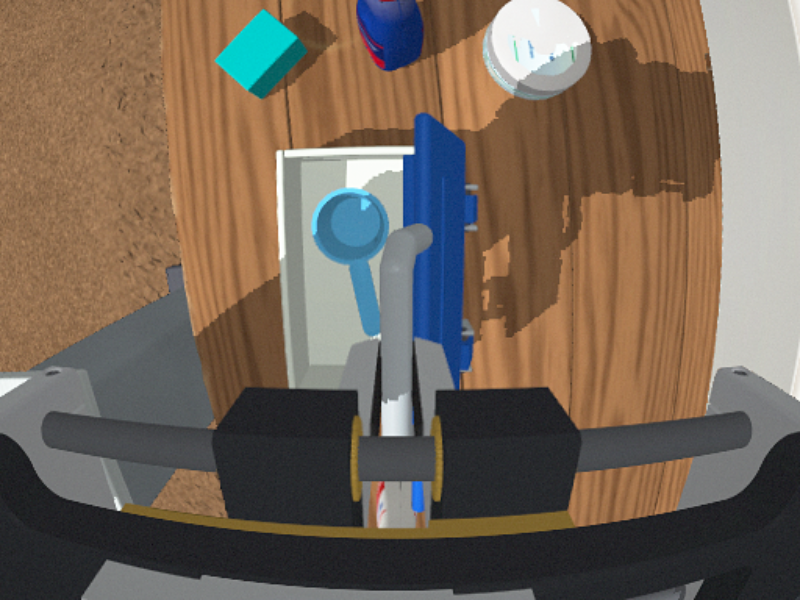

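The lid is hinging up cleanly: the bar at (398,300) is held between the pads and the hooks at (470,205) and (465,340) are still on the pins. Now the last 15°.

Emit:
servo_tool --steps '[[[0,1.6,-0.3],0],[[0,1.6,-0.2],0],[[0,1.6,-0.1],0],[[0,0,0],0],[[0,0,0],0]]'

```text
clock: 15.5
tcp_pos: [0.598, 0.2466, 0.2489]
eef_rot: [0.0, 0.74, 0.672, 0.001]
ft_force: [-0.1, 1.3, 5.2]
opening: 0.0114
gripper_force: 20.0
```

Run:
```python
from h import *; from station import arm
s=arm.read_state(); h=np.array([.5968,.246]); p=s["tcp_pos"]
print(p,yawy(s),s["ft_force"].round(1),s["joint_positions"].round(2),"radius",np.hypot(np.linalg.norm(p[:2]-h),p[2]+.0188-.084), "angle",np.degrees(np.arctan2(p[2]+.0188-.084,h[0]-p[0])))
```

```text
[0.59795259 0.24661177 0.24889652] -5.535357900416778 [-0.1  1.3  5.2] [-0.7   0.62  0.47  1.48 -0.3   1.11 -0.27] radius 0.18370115023464975 angle 90.35949440476216
```

Emit:
servo_tool --steps '[[[0,0,-0.5],0],[[0,0,-1],0],[[0,0,-1],0],[[0,0,-1],0],[[0,0,-1],0]]'

```text
clock: 16.0
tcp_pos: [0.597, 0.2464, 0.2944]
eef_rot: [-0.0, 0.74, 0.672, 0.0]
ft_force: [0.3, 0.2, -2.8]
opening: 0.0114
gripper_force: 20.0
```

Emit:
servo_tool --steps '[[[0,0,-1.0],0],[[0,0,0],0],[[0,0,0],0],[[0,0,0],0]]'

```text
clock: 16.4
tcp_pos: [0.5967, 0.2463, 0.3029]
eef_rot: [-0.0, 0.74, 0.672, -0.001]
ft_force: [-0.8, 0.1, -3.3]
opening: 0.0111
gripper_force: 20.0
```

Run:
```python
from h import *; from station import arm
s=arm.read_state(); p=s["tcp_pos"]; print(p,yawy(s),s["ft_force"].round(1),s["ft_torque"].round(2),s["opening"],s["joint_positions"].round(2))
c=arm.capture("scene"); np.savez("pics/s7.npz",**c)
m=mask(c,(105,120,50),(122,255,255),(150,60,300,200)); B,l=blobs(m,100); print(B)
plan((.47,.20,.385),yawy(s),5,s)
print();plan((.43,-.13,.385),22.5,12,start=((.47,.20,.385),-5.5))
print();plan((.523,-.261,.385),22.5,6,start=((.43,-.13,.385),22.5))
```

```text
[0.5966994  0.24629067 0.30289111] -5.5189682469688615 [-0.8  0.1 -3.3] [-0.05  0.03 -0.03] 0.011110667143908957 [-0.71  0.58  0.49  1.4  -0.28  1.23 -0.29]
[(883, array([222. , 128.8]), array([204, 105,  35,  48], dtype=int32)), (139, array([184.2, 139.3]), array([178, 131,  13,  23], dtype=int32))]
[[[-1.2,-2.4,-1.6],0.0],[[-1.2,-2.4,-1.6],0.0],[[-1.2,-2.4,-1.6],0.0],[[-1.2,-2.4,-1.6],0.0],[[-1.2,-2.4,-1.6],0.0]]

[[[-2.8,-0.1,0.0],-2.3],[[-2.8,-0.2,0.0],-2.3],[[-2.8,-0.3,0.0],-2.3],[[-2.7,-0.4,0.0],-2.3],[[-2.7,-0.5,0.0],-2.3]]
[[[-2.7,-0.6,0.0],-2.3],[[-2.7,-0.7,0.0],-2.3],[[-2.6,-0.8,0.0],-2.3],[[-2.6,-1.0,0.0],-2.3],[[-2.6,-1.1,0.0],-2.3]]
[[[-2.5,-1.2,0.0],-2.3],[[-2.5,-1.3,0.0],-2.3]]

[[[-2.6,0.6,0.0],0.0],[[-2.6,0.6,0.0],0.0],[[-2.6,0.6,0.0],0.0],[[-2.6,0.6,0.0],0.0],[[-2.6,0.6,0.0],0.0]]
[[[-2.6,0.6,0.0],0.0]]
```

The lid is off and hanging upright with about 3 N on the wrist. I'll lift it to clear the bottles, then cross to the rack while turning.

Emit:
servo_tool --steps '[[[0,0,-1],0],[[0,-0.5,-2],0],[[0,-0.5,-2.2],0],[[0,-0.5,-2],0],[[0,-0.5,-1],0]]' --squeeze 35

```text
clock: 16.95
tcp_pos: [0.5779, 0.2483, 0.3878]
eef_rot: [0.001, 0.74, 0.672, 0.001]
ft_force: [0.2, -0.8, -2.9]
opening: 0.0111
gripper_force: 35.0
```

Run:
```python
from h import *; from station import arm
s=arm.read_state(); p=s["tcp_pos"]; print(p,yawy(s),s["ft_force"].round(1))
plan((.523,-.261,.385),22.5,20,s)
```

```text
[0.57785984 0.24827414 0.38784461] -5.529329389829175 [ 0.2 -0.8 -2.9]
[[[-2.6,-0.0,0.0],-1.4],[[-2.6,-0.1,0.0],-1.4],[[-2.6,-0.2,0.0],-1.4],[[-2.6,-0.2,0.0],-1.4],[[-2.5,-0.3,0.0],-1.4]]
[[[-2.5,-0.3,0.0],-1.4],[[-2.5,-0.4,0.0],-1.4],[[-2.5,-0.5,0.0],-1.4],[[-2.5,-0.5,0.0],-1.4],[[-2.5,-0.6,0.0],-1.4]]
[[[-2.5,-0.6,0.0],-1.4],[[-2.5,-0.7,0.0],-1.4],[[-2.4,-0.8,0.0],-1.4],[[-2.4,-0.8,0.0],-1.4],[[-2.4,-0.9,0.0],-1.4]]
[[[-2.4,-0.9,0.0],-1.4],[[-2.4,-1.0,0.0],-1.4],[[-2.3,-1.1,0.0],-1.4],[[-2.3,-1.1,0.0],-1.4],[[-2.3,-1.2,0.0],-1.4]]
```

Emit:
servo_tool --steps '[[[-1.0,0,0],-1.4],[[-2.0,-0.1,0],-1.4],[[-2.6,-0.2,0],-1.4],[[-2.6,-0.2,0],-1.4],[[-2.5,-0.3,0],-1.4]]'

```text
clock: 17.45
tcp_pos: [0.5646, 0.1404, 0.3854]
eef_rot: [-0.0, 0.698, 0.716, -0.0]
ft_force: [-0.1, -0.0, -3.5]
opening: 0.0112
gripper_force: 35.0
```

Emit:
servo_tool --steps '[[[-2.5,-0.3,0],-1.4],[[-2.5,-0.4,0],-1.4],[[-2.5,-0.5,0],-1.4],[[-2.5,-0.5,0],-1.4],[[-2.5,-0.6,0],-1.4]]'

```text
clock: 17.95
tcp_pos: [0.551, 0.0142, 0.3854]
eef_rot: [-0.0, 0.653, 0.758, -0.0]
ft_force: [-0.4, 0.7, -1.9]
opening: 0.0108
gripper_force: 35.0
```

Emit:
servo_tool --steps '[[[-2.5,-0.6,0],-1.4],[[-2.5,-0.7,0],-1.4],[[-2.4,-0.8,0],-1.4],[[-2.4,-0.8,0],-1.4],[[-2.4,-0.9,0],-1.4]]'

```text
clock: 18.45
tcp_pos: [0.5375, -0.1129, 0.3854]
eef_rot: [-0.0, 0.605, 0.796, -0.0]
ft_force: [0.2, -0.3, -3.1]
opening: 0.0109
gripper_force: 35.0
```

Emit:
servo_tool --steps '[[[-2.4,-0.9,0],-1.4],[[-2.4,-1.0,0],-1.4],[[-2.3,-1.1,0],-1.4],[[-2.0,-1.0,0],-1.4],[[-1.2,-0.6,0],-1.4]]'

```text
clock: 18.95
tcp_pos: [0.5249, -0.2266, 0.3854]
eef_rot: [-0.0, 0.556, 0.831, -0.001]
ft_force: [0.1, -0.1, -3.2]
opening: 0.0111
gripper_force: 35.0
```

Run:
```python
from h import *; from station import arm
s=arm.read_state(); p=s["tcp_pos"]; print(p,yawy(s),s["ft_force"].round(1))
plan((.523,-.261,.385),22.5,3,s)
```

```text
[ 0.52486969 -0.22662992  0.38542673] 22.378267912857805 [ 0.1 -0.1 -3.2]
[[[-1.0,-0.5,0.0],-0.0],[[-1.0,-0.5,0.0],-0.0],[[-1.0,-0.5,0.0],-0.0]]
```

Emit:
servo_tool --steps '[[[-1.2,-0.6,0],0],[[-1.2,-0.6,2],0],[[-0.6,-0.3,3],0],[[0,0,3],0],[[0,0,2],0]]'

```text
clock: 19.45
tcp_pos: [0.5227, -0.2572, 0.2833]
eef_rot: [-0.001, 0.556, 0.831, -0.0]
ft_force: [-0.1, -0.0, -3.2]
opening: 0.0112
gripper_force: 35.0
```

Emit:
servo_tool --steps '[[[0,0,0],0],[[0,0,0],0],[[0,0,0],0]]'

```text
clock: 19.75
tcp_pos: [0.5245, -0.2583, 0.287]
eef_rot: [0.001, 0.556, 0.831, 0.0]
ft_force: [-0.6, -0.5, -3.3]
opening: 0.0112
gripper_force: 35.0
```

```bash
cat > lid.py <<'E'
from h import *; from station import arm
s=arm.read_state(); p=s["tcp_pos"]; print(p.round(4),yawy(s).round(2),s["ft_force"].round(1))
plan((.523,-.261,p[2]),22.5,1,s)
zb=p[2]+.0188
for n in("scene","top"):
    c=arm.capture(n); np.savez("pics/last_%s.npz"%n,**c)
    K=c["camera_matrix"];q=(np.array([p[0],p[1],zb-.1])-c["origin"])@Rm(c["attitude"]);uv=(K@q/q[2])[:2].astype(int)
    m=mask(c,(105,120,40),(122,255,255),(max(uv[0]-55,0),max(uv[1]-55,0),uv[0]+55,uv[1]+55)); m=cv2.morphologyEx(m,cv2.MORPH_OPEN,np.ones((5,5)))
    B,l=blobs(m,80); print(n,uv,[(b[0],b[1].tolist(),b[2].tolist()) for b in B])
    cs,_=cv2.findContours(m,cv2.RETR_EXTERNAL,cv2.CHAIN_APPROX_NONE)
    if not cs: continue
    h=cv2.convexHull(max(cs,key=cv2.contourArea)); e=2.
    while len(a:=cv2.approxPolyDP(h,e,True))>4: e+=.3
    a=a.reshape(-1,2).astype(float); a=a[np.argsort(a[:,1])]; 
    T,Bt=a[:2],a[2:]; t=plane(c,T,zb-.042);b=plane(c,Bt,zb-.168)
    print(a.tolist(),"\n top",t.round(4).tolist(),t.mean(0).round(4),"\n bot",b.round(4).tolist(),b.mean(0).round(4))
E
python3 lid.py
```

```text
[ 0.5245 -0.2583  0.287 ] 22.49 [-0.6 -0.5 -3.3]
[[[-0.2,-0.2,0.0],-0.0]]
scene [314 197] [(1616, [315.0, 199.0], [286, 180, 60, 42])]
[[287.0, 180.0], [345.0, 192.0], [295.0, 213.0], [341.0, 217.0]] 
 top [[0.4841, -0.1661, 0.2638], [0.5617, -0.3459, 0.2638]] [ 0.5229 -0.256   0.2638] 
 bot [[0.4775, -0.2155, 0.1378], [0.5663, -0.3495, 0.1378]] [ 0.5219 -0.2825  0.1378]
top [337 186] [(1345, [335.5, 188.6], [305, 174, 66, 35])]
[[370.0, 174.0], [309.0, 182.0], [353.0, 200.0], [305.0, 204.0]] 
 top [[0.5427, -0.3446, 0.2638], [0.4914, -0.1697, 0.2638]] [ 0.5171 -0.2572  0.2638] 
 bot [[0.5238, -0.317, 0.1378], [0.4895, -0.1691, 0.1378]] [ 0.5067 -0.243   0.1378]
```

Both views show the lid hanging vertical to within about 3 mm and centred over the slot. Lowering.

Emit:
servo_tool --steps '[[[-0.2,-0.2,1],0],[[0,0,1.5],0],[[0,0,1.5],0],[[0,0,0],0],[[0,0,0],0]]'

```text
clock: 20.35
tcp_pos: [0.5224, -0.2605, 0.2455]
eef_rot: [-0.0, 0.556, 0.831, -0.0]
ft_force: [-0.6, -0.9, -2.5]
opening: 0.0111
gripper_force: 35.0
```

Emit:
servo_tool --steps '[[[0,0,1],0],[[0,0,1],0],[[0,0,1],0],[[0,0,0],0],[[0,0,0],0]]'

```text
clock: 20.85
tcp_pos: [0.5223, -0.2602, 0.2151]
eef_rot: [-0.0, 0.556, 0.831, -0.0]
ft_force: [0.6, -0.1, -3.6]
opening: 0.0108
gripper_force: 35.0
```

```bash
python3 lid.py
```

```text
[ 0.5223 -0.2602  0.2151] 22.48 [ 0.6 -0.1 -3.6]
[[[-0.1,0.0,0.0],-0.0]]
scene [312 212] [(1418, [312.8, 213.0], [284, 196, 59, 35])]
[[286.0, 196.0], [341.0, 207.0], [284.0, 218.0], [338.0, 230.0]] 
 top [[0.4799, -0.1701, 0.1919], [0.5593, -0.3445, 0.1919]] [ 0.5196 -0.2573  0.1919] 
 bot [[0.4862, -0.1651, 0.0659], [0.5666, -0.3491, 0.0659]] [ 0.5264 -0.2571  0.0659]
top [334 198] [(1131, [332.3, 201.2], [304, 189, 62, 28])]
[[365.0, 189.0], [309.0, 195.0], [363.0, 201.0], [304.0, 216.0]] 
 top [[0.5349, -0.3439, 0.1919], [0.4911, -0.1764, 0.1919]] [ 0.513  -0.2601  0.1919] 
 bot [[0.5678, -0.3604, 0.0659], [0.486, -0.1723, 0.0659]] [ 0.5269 -0.2663  0.0659]
```

Foot is about 27 mm above the base, inside the slot with no contact force. Continuing.

Emit:
servo_tool --steps '[[[0,0,0.8],0],[[0,0,0.7],0],[[0,0,0.5],0],[[0,0,0.2],0],[[0,0,0],0]]'

```text
clock: 21.45
tcp_pos: [0.5222, -0.2602, 0.1929]
eef_rot: [-0.0, 0.556, 0.831, -0.0]
ft_force: [-0.5, 0.3, -2.4]
opening: 0.0108
gripper_force: 35.0
```

Emit:
servo_tool --steps '[[[0,0,0.2],0],[[0,0,0.1],0],[[0,0,0],0]]'

```text
clock: 21.75
tcp_pos: [0.5224, -0.2603, 0.1904]
eef_rot: [-0.0, 0.556, 0.831, 0.0]
ft_force: [0.3, 0.3, -3.5]
opening: 0.0112
gripper_force: 35.0
```

Emit:
servo_tool --steps '[[[0,0,0.1],0],[[0,0,0.1],0],[[0,0,0],0]]'

```text
clock: 22.05
tcp_pos: [0.5229, -0.2604, 0.1891]
eef_rot: [0.0, 0.556, 0.831, 0.0]
ft_force: [-0.8, -0.1, 1.9]
opening: 0.0109
gripper_force: 35.0
```

Emit:
servo_tool --steps '[[[0,0,0.1],0],[[0,0,0],0]]'

```text
clock: 22.25
tcp_pos: [0.5234, -0.2603, 0.189]
eef_rot: [0.001, 0.556, 0.831, 0.001]
ft_force: [-1.5, 2.0, 8.8]
opening: 0.011
gripper_force: 35.0
```

The lid is seated (TCP 0.189, 8.8 N). Opening fully, then rising straight up.

Emit:
servo_tool --steps '[[[0,0,0],0],[[0,0,0],0],[[0,0,0],0],[[0,0,0],0],[[0,0,0],0]]' --grip 1 --squeeze 5

```text
clock: 22.75
tcp_pos: [0.5224, -0.2603, 0.1873]
eef_rot: [-0.0, 0.556, 0.831, -0.0]
ft_force: [0.6, 0.3, 0.6]
opening: 0.0475
gripper_force: 0.0
```

Emit:
servo_tool --steps '[[[0,0,0],0],[[0,0,0],0],[[0,0,0],0],[[0,0,0],0],[[0,0,0],0]]'

```text
clock: 23.25
tcp_pos: [0.5225, -0.2603, 0.1874]
eef_rot: [-0.0, 0.556, 0.831, 0.0]
ft_force: [-0.2, 0.8, -0.2]
opening: 0.0877
gripper_force: 0.0
```

```bash
python3 lid.py
python3 - <<'E'
from h import *; from station import arm
s=arm.read_state(); print(s["opening"],s["ft_force"])
w=arm.capture("wrist"); np.savez("pics/w9.npz",**w)
# row profile of bright/grey bar above fingers
h=cv2.cvtColor(np.ascontiguousarray(w["pixels"]),cv2.COLOR_RGB2HSV)
for y in(170,190,210,225): 
    r=h[y,200:312]; print(y,[200+i for i in range(112) if r[i,1]<40 and r[i,2]>110])
E
```

```text
[ 0.5225 -0.2603  0.1874] 22.48 [-0.2  0.8 -0.2]
[[[-0.1,0.0,0.0],-0.0]]
scene [311 217] [(1070, [312.4, 216.2], [284, 201, 58, 31])]
[[285.0, 202.0], [341.0, 213.0], [284.0, 219.0], [338.0, 231.0]] 
 top [[0.4764, -0.1703, 0.1642], [0.5596, -0.3491, 0.1642]] [ 0.518  -0.2597  0.1642] 
 bot [[0.5023, -0.1547, 0.0382], [0.5845, -0.3425, 0.0382]] [ 0.5434 -0.2486  0.0382]
top [333 203] [(657, [322.9, 206.0], [304, 195, 42, 24]), (157, [356.0, 200.8], [349, 195, 15, 13])]
[[339.0, 195.0], [308.0, 200.0], [345.0, 209.0], [304.0, 218.0]] 
 top [[0.52, -0.2696, 0.1642], [0.4895, -0.176, 0.1642]] [ 0.5048 -0.2228  0.1642] 
 bot [[0.5456, -0.3065, 0.0382], [0.4936, -0.174, 0.0382]] [ 0.5196 -0.2402  0.0382]
0.09318305230958032 [ 0.57514732 -0.04342087 -0.30071923]
170 [214, 215, 216, 217, 218, 219, 220, 221, 222, 223, 224, 225, 226, 227, 228, 229, 230, 231, 232, 233, 239, 240, 241, 242, 243, 244, 245, 246, 247, 248, 249, 250, 251, 252, 253, 254, 255, 256, 257, 258, 259, 262, 263, 264, 265, 266, 279, 280, 281, 282, 283, 284]
190 [215, 216, 217, 218, 219, 220, 221, 222, 223, 224, 225, 226, 227, 228, 229, 230, 231, 232, 233, 239, 240, 241, 242, 243, 244, 245, 246, 247, 248, 249, 250, 251, 252, 253, 254, 255, 256, 257, 258, 259, 262, 263, 264, 265, 266, 267, 278, 279, 280, 281, 282, 283, 284]
210 [216, 217, 218, 219, 220, 221, 222, 223, 224, 225, 226, 227, 228, 229, 230, 231, 233, 234, 239, 240, 241, 242, 243, 244, 245, 246, 247, 248, 249, 250, 251, 252, 253, 254, 255, 256, 257, 258, 259, 261, 262, 263, 264, 265, 266, 267, 278, 279, 280, 281, 282, 283]
225 [216, 217, 218, 219, 220, 221, 222, 223, 224, 225, 226, 227, 228, 229, 230, 231, 232, 233, 234, 240, 241, 242, 243, 244, 245, 246, 247, 248, 249, 250, 251, 252, 253, 254, 255, 256, 257, 258, 259, 277, 278, 279, 280, 281, 282]
```

The lid still stands with the bar centred between the open fingers, so I'll rise clear.

Emit:
servo_tool --steps '[[[0,0,-1],0],[[0,0,-2],0],[[0,0,-4],0],[[0,0,-5],0],[[0,0,-5],0]]'

```text
clock: 23.9
tcp_pos: [0.5219, -0.2603, 0.3599]
eef_rot: [-0.0, 0.556, 0.831, -0.0]
ft_force: [1.5, -1.0, 0.7]
opening: 0.0938
gripper_force: 0.0
```

Emit:
servo_tool --steps '[[[0,0,0],0],[[0,0,0],0],[[0,0,0],0],[[0,0,0],0],[[0,0,0],0]]'

```text
clock: 24.4
tcp_pos: [0.522, -0.2599, 0.3561]
eef_rot: [-0.001, 0.556, 0.831, -0.0]
ft_force: [0.7, -0.4, -0.3]
opening: 0.0939
gripper_force: 0.0
```

Run:
```python
from h import *; from station import arm
def look():
    out=[]
    for n in("scene","top"):
        c=arm.capture(n); 
        for lo,hi,bx in(((105,120,40),(122,255,255),(275,180,375,240)),((0,110,90),(8,255,255),(225,170,300,235))):
            m=mask(c,lo,hi,bx); B,l=blobs(m,30); out.append([(b[0],b[1].tolist(),b[2].tolist()) for b in B])
        if n=="scene":
            m=mask(c,(105,120,40),(122,255,255),(275,180,375,240)); ys,xs=np.nonzero(m)
            for k in(np.argmin(xs),np.argmax(xs)): pass
            t=plane(c,[(285,202),(341,213)],.164); 
    return out
for o in look(): print(o)
w=arm.capture("wrist"); K=w["camera_matrix"]; print(arm.read_state()["tcp_pos"])
q=(np.array([.5225,-.2603,.206])-w["origin"])@Rm(w["attitude"]); th=np.arctan2(np.hypot(q[0],q[1]),q[2]); print("bar expected px",K[:2,2]+K[0,0]*th*q[:2]/np.hypot(q[0],q[1]))
h=cv2.cvtColor(np.ascontiguousarray(w["pixels"]),cv2.COLOR_RGB2HSV)
for y in(160,190,210): print(y,[200+i for i in range(112) if h[y,200+i,1]<40 and h[y,200+i,2]>110])
```

```text
[(1147, [312.5, 216.2], [284, 200, 59, 37]), (144, [309.5, 231.0], [289, 224, 43, 16])]
[(75, [255.7, 175.3], [252, 170, 9, 11]), (257, [260.1, 225.2], [253, 216, 15, 19])]
[(1081, [334.1, 202.9], [303, 187, 65, 34])]
[(199, [278.8, 229.5], [269, 222, 23, 13])]
[ 0.52229465 -0.26022526  0.35679805]
bar expected px [255.12934329 181.86185091]
160 [227, 228, 229, 230, 231, 232, 233, 234, 235, 236, 237, 238, 239, 240, 241, 242, 247, 248, 249, 250, 251, 252, 253, 254, 255, 256, 260, 261, 262, 270, 271, 272, 273]
190 [228, 229, 230, 231, 232, 233, 234, 235, 236, 237, 238, 239, 240, 241, 242, 247, 248, 249, 250, 251, 252, 253, 254, 255, 256, 270, 271, 272]
210 [228, 229, 230, 231, 232, 233, 234, 235, 236, 237, 238, 239, 240, 241, 242, 247, 248, 249, 250, 251, 252, 253, 254, 255, 256, 257, 258, 259, 260, 269, 270, 271, 272]
```

```bash
python3 -c "
from station import arm
print(arm.hand_in())"
```

```text
the job is handed in; nothing more can be done
None
```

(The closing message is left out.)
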